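# Unlatch and open the stock pen

### The arm

A 6-joint arm with a two-finger parallel gripper is mounted at the origin on the work surface. World frame = base frame: x ahead of the robot, y to its left, z up, the work surface at z = 0. Lengths are in mm, angles in degrees, forces in N, time in s.
With the tool pointing down it reaches from about 300 to 875 mm from the base axis. Payload 6.4 kg.
Tool frame: the origin (TCP) lies between the finger pads; the fingertips stand arm.tcp_to_tips ahead of it and the grasp point (between the pads) lies 8 mm behind it (arm.tcp_to_tips is the distance from the TCP to the fingertips, in mm); y points along the fingers, z is the direction in which the jaws open and shut, and the axes are right-handed (so a half turn about y gives the same grasp; the last joint's range is limited). The gripper opens to 88 mm and grips with 3 to 60 N. Pads are 18 mm wide; open, the fingers measure 123 mm over their backs; the gripper's body (75 mm by 187 mm) begins 45 mm behind the grasp point.
Start: joints at [-82.867, 10.359, 92.074, -0, 77.567, -11.82], TCP at [186.776, -543.834, 249.714] pointing down, gripper open.
Joint ranges: [-171.53, 171.53], [-51.25, 118.39], [17.06, 147.69], [-65.23, 245.23], [0, 150.52], [-178.68, 178.68]. Speed limits (degrees/s): [147.25, 147.25, 172.46, 180, 180, 180].

### API

Orientations are given as a 3x3 rotation matrix whose columns are the frame's x, y, z axes.
In Python, from bench import arm gives the robot as it stands.
- The arm moves only by the shell command python3 -m pendant 'ROWS' [FORCE]. ROWS is JSON, a list of rows, each a list of 3 entries, a list of its own where there are three numbers: the finger opening in m, from 0 to 0.0881, then the shift along the tool's x, y, z in m, then the turn, a rotation vector about the tool's x, y, z in rad. A call has 1 to 8 rows; each row is the pose to reach, as a shift and turn from the pose commanded when the call began, along the tool's axes at that moment; what a row does not reach only later rows make up. A row lasts 1/8 s, in which the tool goes at most 62.5 mm and 10.7 degrees, less where a joint would pass 70% of its speed; a pose out of reach is approached as far as the arm can. A call with a gripper value outside its range is refused whole. The fingers move at their own pace and stop on an object; FORCE is the grip in N (left out, the last holds). Time passes only in rows, so rows that repeat a pose let the fingers close. It gives the time, the measured TCP pose, the force and the opening at its end, in the units of the state.
- arm.state(): the state, without advancing time (a new reading comes with each control period).
- arm.snapshot(name): name is "side" or "top"; returns the picture (400x640x3 uint8, red, green, blue); there is no depth.
- arm.camera_params(name): a dict with "fx", "fy", "cx", "cy" (pixels), "k1" (the pictures are not rectified: a ray, as slopes to the right and down, at radius r is drawn at 1 + k1 r^2 times it, then the intrinsics apply), "world_from_camera" (4x4, takes a point from camera to world coordinates). Camera axes: x right, y down, z forward; pixel columns grow to the right and rows downward; lengths in mm; the calibration is good to about 2 mm. A picture is of the moment at which its call begins. camera_params takes no time and is no camera call.
- arm.sign_off(): hands the job in, once; it reports no verdict.
The state is a dict: "t": time; "joints": joint angles; "joint_velocities": joint speeds; "tau": joint torques, N m; "tcp_pos": TCP position; "eef_rot": TCP orientation; "contact_force": force on the tool from outside, world axes, zero at the start; "moment": the same for the moment, N m; "width": opening from 0.0 (shut) to 1.0 (fully open).
Only numpy, scipy, OpenCV 4.12 (cv2) and the standard library are available. Lean on these libraries where they do the work, as an engineer would, in place of code of your own. Each camera call takes 0.05 s, during which the arm holds its last target.

### The job

Open the gate of the little stock pen so that it can be refilled: take the knob of the latch's thumb lever, tilt it to lift the gravity bar to the gap in its keeper, feeling for the height at which the gate comes free, then swing the gate wide open without flinging it. Let go with the bar hanging down again and the gate standing open, and leave the pen's neighbours standing where they are.

Things in the scene. Friction and masses are not known exactly. Their poses are not given: they have to be found in the camera images.
- pen: Grey sheet-steel stock pen standing on the counter, turned differently each time: inside 250 mm wide, 215 deep, walls 146 high, jars on its floor from 95 mm behind the gate. Origin: foot of the gate's hinge, at counter height (z = 0). Axes: z up, +x into the pen; the shut gate runs from the origin along -y.
- gate_hinge (a point): Foot of the gate's vertical hinge pin, at counter height, same axes as the pen. The gate is of steel wire, 212 mm wide, 10 thick, its top edge 152 mm above the counter; it opens outward, to the pen's -x side.
- gate (a joint): Gate angle (rad): 0 shut (and stopped there), grows as the free edge swings out to the -x side of the pen, clockwise seen from above; end stop at 1.7. A stiff hinge (0.2 N m of friction) keeps the gate where it is left. Shut and latched it has about 2 mm of play at the free edge.
- latch_pivot (a point): Pivot of the latch on the gate's outer face, 150 mm from the hinge, 125 mm above the counter. Axes are the gate's own: -y points from the hinge to the free edge, -x outward square to the gate's face, z up. It turns with the gate.
- latch (a joint): Latch angle (rad): 0 at rest (bar fallen), 0.5 at its upper stop. Bar and thumb lever are one steel piece. At 0 the bar slopes 0.25 rad below level towards the keeper and the lever, square to it, leans 0.25 rad from upright towards the gate's free edge. Moving the lever's knob towards the hinge lifts the bar; it falls back by its own weight (1 to 2 N at the knob).
- knob (a point): Centre of the steel knob topping the lever, 80 mm from the pivot, 202 mm above the counter at rest: a disc 26 mm in diameter, its flat faces parallel to the gate and 16 mm apart, so fingers from above close on it square to the gate. A lever 14 by 6 mm comes up to it from below; the gate's top edge is 50 mm lower. Pulled square to the gate, it swings the gate once the bar is free.
- bar_end (a point): Centre of the round end (12 mm in diameter) of the latch bar, 85 mm from the pivot, past the gate's free edge. It rests behind the lower lip of the keeper.
- post (a point): Top of the pen's post (176 mm high) beside the gate's free edge. On its front is the keeper, a bare metal C-plate: lower lip, 19 mm gap, upper lip. Only in the gap can the bar swing out. The keeper's height differs each time and is not measured: the bar's end must rise at least 15 to 31 mm from rest (latch 0.17 to 0.38); 7 mm (0.08 rad) higher it is behind the upper lip.
- jar_mid (a point): Bystander: glass jar, 66 mm in diameter, 90 tall, standing outside the pen; the point is its centre.
- can_mid (a point): Bystander: bare metal can with a paper label, 74 mm in diameter, 110 tall, beside the pen; the point is its centre.
- bottle_mid (a point): Bystander: dark oil bottle, 62 mm in diameter, 170 tall, beside the pen; the point is its centre.
Things that resemble listed ones, but are neither listed nor needed, are in the scene too. Of the things that look like the part that bears jar_mid, the smaller one is meant. There is more than one size of the part that bears bottle_mid; the job needs the smaller.

How it is judged:
By the outcome, as a careful person would: the job done as asked, in the order asked, and still so for the second after the job is handed in, with the robot touching nothing.
It also fails if it takes over 51 s, if anything falls off the work surface, if the arm or the gripper's body presses on something with over 40 N, if the wrist force passes 120 N, or if a joint passes its speed limit or range.

## Working session

There is one attempt and no reset: what is moved stays moved. The work goes in short steps, Python scripts to look and compute and a shell command to move; the robot and the scene stay as the last step left them, time stands still between calls to the robot, and variables do not carry over. Pictures are saved under pics/ and viewed, and the job is handed in when it is done.

```bash
ls; mkdir -p pics
python3 - <<'E'
from bench import arm
import cv2,numpy as np
for n in("side","top"):
    im=arm.snapshot(n); cv2.imwrite(f"pics/{n}0.png",im[:,:,::-1]); 
    p=arm.camera_params(n); print(n,{k:(np.round(v,4).tolist()) for k,v in p.items()})
s=arm.state(); print(s, arm.tcp_to_tips)
E
```

```text
pics
side {'fx': 387.9222, 'fy': 387.9222, 'cx': 321.3294, 'cy': 200.7856, 'k1': -0.0478, 'world_from_camera': [[-0.9996, -0.0011, 0.0297, 581.5047], [-0.026, 0.5199, -0.8538, 846.5394], [-0.0145, -0.8542, -0.5197, 646.5209], [0.0, 0.0, 0.0, 1.0]]}
top {'fx': 446.3298, 'fy': 446.3298, 'cx': 321.0569, 'cy': 199.6649, 'k1': -0.1155, 'world_from_camera': [[0.1306, -0.9689, 0.2103, 365.7356], [-0.9914, -0.1288, 0.0225, 43.1826], [0.0053, -0.2115, -0.9774, 1372.9223], [0.0, 0.0, 0.0, 1.0]]}
{'t': 0.1, 'joints': array([-8.28688339e+01,  1.03963541e+01,  9.21225750e+01,  2.07390914e-04,
        7.75652900e+01, -1.18186893e+01]), 'joint_velocities': array([-0.0471665 , -0.14744531, -0.16779244, -0.05161481, -0.03558749,
       -0.05963664]), 'tau': array([ 5.27264438e-04, -4.34816766e+01, -3.42695045e+01,  7.04183662e-02,
        3.40068480e-02, -3.95888958e-05]), 'tcp_pos': array([ 186.70296701, -543.39457159,  248.94106138]), 'eef_rot': array([[-9.45803428e-01, -1.78967720e-04,  3.24739655e-01],
       [-3.24739562e-01,  1.45896781e-03, -9.45802352e-01],
       [-3.04516613e-04, -9.99998920e-01, -1.43801466e-03]]), 'contact_force': array([0.06285495, 0.15496169, 0.42444599]), 'moment': array([ 0.01329566, -0.04835256,  0.02682915]), 'width': 1.001058633799988} 11.0
```

View pics/side0.png

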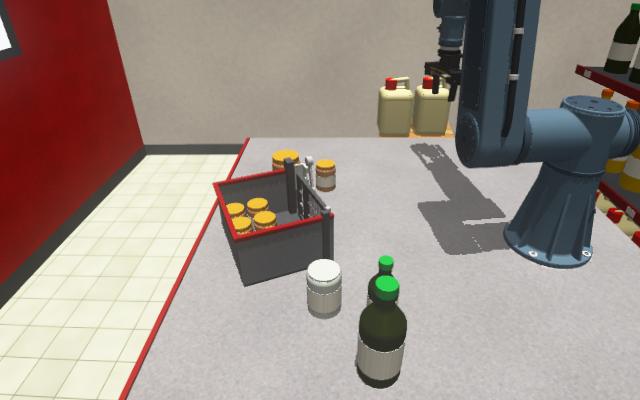

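View pics/top0.png

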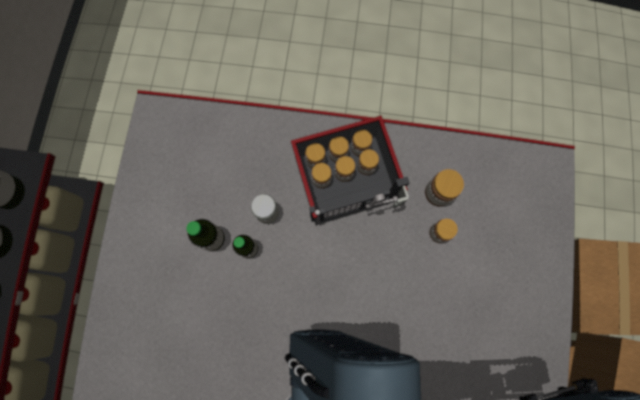

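The side view shows the pen at about (275,225). The gate faces right/back, with the knob near (310,162). In the top view the gate runs from the hinge at about (317,215) to the post at about (402,187). The small jar is at (446,230), the large one at (448,187), the can at (263,207) and the small bottle at (244,245). Next I'll zoom in.

```bash
cat > h.py <<'E'
import numpy as np,cv2
from bench import arm
def ray(n,u,v):
    p=arm.camera_params(n);K=np.array([[p['fx'],0,p['cx']],[0,p['fy'],p['cy']],[0,0,1]])
    # dist: x_d = x(1+k1 r^2)
    q=cv2.undistortPoints(np.array([[[u,v]]],float),K,np.array([p['k1'],0,0,0]))[0,0]
    T=np.array(p['world_from_camera']);d=T[:3,:3]@np.array([q[0],q[1],1]);return T[:3,3],d/np.linalg.norm(d)
def onz(n,u,v,z):
    o,d=ray(n,u,v);return o+d*(z-o[2])/d[2]
def tri(a,b):
    o1,d1=ray('side',*a);o2,d2=ray('top',*b)
    s=np.linalg.lstsq(np.stack([d1,-d2],1),o2-o1,rcond=None)[0]
    p,q=o1+s[0]*d1,o2+s[1]*d2
    return (p+q)/2,np.linalg.norm(p-q)
def proj(n,P):
    p=arm.camera_params(n);T=np.linalg.inv(np.array(p['world_from_camera']));c=T[:3,:3]@np.array(P,float)+T[:3,3]
    x=c[:2]/c[2];x=x*(1+p['k1']*(x@x));return x*[p['fx'],p['fy']]+[p['cx'],p['cy']]
def crop(n,name,x0,y0,w,h,s):
    im=arm.snapshot(n)[:,:,::-1];cv2.imwrite(f"pics/{name}.png",cv2.resize(im[y0:y0+h,x0:x0+w],None,fx=s,fy=s,interpolation=cv2.INTER_CUBIC))
E
python3 - <<'E'
from h import *
im=cv2.imread('pics/side0.png');cv2.imwrite('pics/sc.png',cv2.resize(im[130:290,205:355],None,fx=5,fy=3.75*1.0 if 0 else 3.7,interpolation=cv2.INTER_CUBIC) if 0 else cv2.resize(im[140:260,260:360],None,fx=5,fy=5,interpolation=cv2.INTER_CUBIC))
im=cv2.imread('pics/top0.png');cv2.imwrite('pics/tc.png',cv2.resize(im[165:245,300:460],None,fx=5,fy=5,interpolation=cv2.INTER_CUBIC))
E
```

```text
(no output)
```

View pics/sc.png

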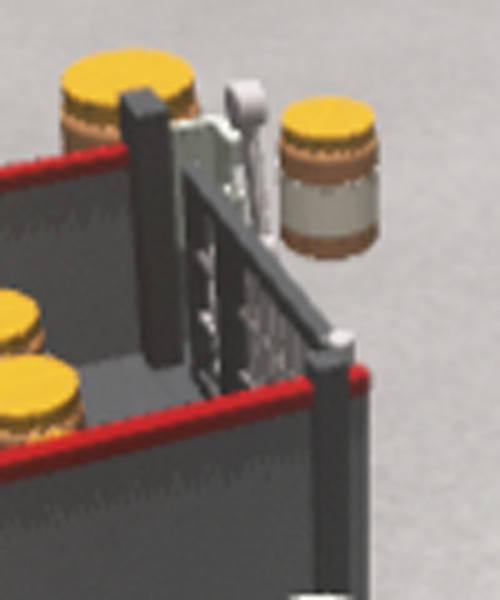

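View pics/tc.png

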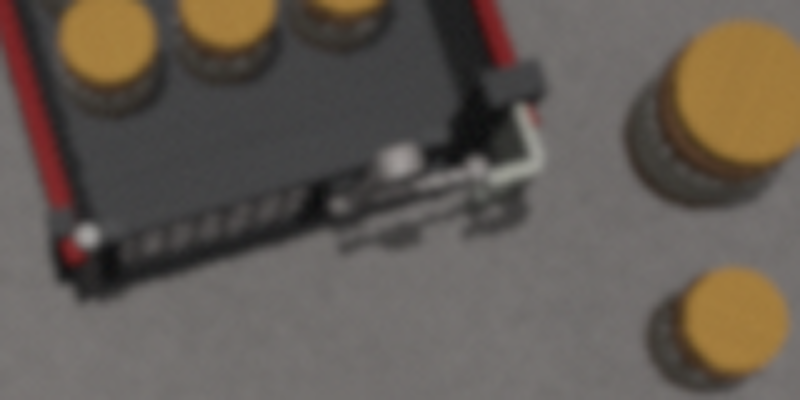

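Run:
```python
from h import *
np.set_printoptions(precision=1,suppress=True)
K=tri((309.2,160),(380,196.6));H=tri((328.2,207.6),(317.4,212));P=tri((288.5,160.8),(402.8,180.6))
print('knob',K,onz('top',380,196.6,202));print('hinge',H,onz('top',317.4,212,155));print('post',P)
for nm,(u,v),z in [('jar',(447,229.5),90),('jarbig',(449,184),120),('can',(263,205),110),('bot',(238.5,242.5),170),('botbig',(195,228.5),220)]: print(nm,onz('top',u,v,z))
h=H[0];k=K[0];d=k[:2]-h[:2];print(np.linalg.norm(d),np.degrees(np.arctan2(d[1],d[0])))
d=P[0][:2]-h[:2];print(np.linalg.norm(d),np.degrees(np.arctan2(d[1],d[0])))
```

```text
knob (array([645.2, -85.8, 205.7]), np.float64(1.8648130300358483)) [647.  -86.2 202. ]
hinge (array([591.8,  76.5, 158.9]), np.float64(1.4178410710847116)) [591.8  76.7 155. ]
post (array([ 707.5, -148.1,  173.7]), np.float64(0.45844912110789565))
jar [ 601.7 -305.    90. ]
jarbig [ 731.2 -293.1  120. ]
can [599.8 236.6 110. ]
bot [477.3 277.3 170. ]
botbig [493.3 388.  220. ]
170.88183427124042 -71.78074960881715
252.7089651510793 -62.731314056677824
```

Run:
```python
from h import *
np.set_printoptions(precision=1,suppress=True)
im=cv2.imread('pics/top0.png').astype(int)
b,g,r=im[...,0],im[...,1],im[...,2]
m=(r>90)&(g<60)&(b<70)
sub=[('L',(290,318,148,212)),('R',(380,410,125,185)),('B',(300,378,118,142))]
for n,(x0,x1,y0,y1) in sub:
    ys,xs=np.nonzero(m[y0:y1,x0:x1]);pts=np.array([onz('top',x+x0,y+y0,146)[:2] for x,y in zip(xs,ys)],np.float32)
    vx,vy,cx,cy=cv2.fitLine(pts,cv2.DIST_HUBER,0,.01,.01).ravel();a=np.degrees(np.arctan2(vy,vx));print(n,len(pts),a,cx,cy)
for a,b in [((297.5,174.5),(323,207.5))]:
    p=onz('side',*a,152);q=onz('side',*b,152);d=p-q;print(p,q,np.degrees(np.arctan2(d[1],d[0])))
```

```text
L 230 24.176647 688.5181 130.39928
R 167 24.147228 799.47754 -112.762924
B 250 -65.308495 848.1842 47.678646
[ 679.4 -105.6  152. ] [605.   64.9 152. ] -66.43492279704108
```

Pen yaw is about 24.3°. The knob sits 170 mm along the gate from the hinge and 18 mm outward, matching the given 170 mm. Knob ≈ (646,-86,202). Now approaching above it.

```bash
python3 -m pendant '[[0.088,[-0.03,-0.001,-0.015],[0,-0.08,0]],[0.088,[-0.08,-0.002,-0.04],[0,-0.22,0]],[0.088,[-0.135,-0.003,-0.066],[0,-0.37,0]],[0.088,[-0.19,-0.004,-0.092],[0,-0.53,0]],[0.088,[-0.245,-0.005,-0.119],[0,-0.69,0]],[0.088,[-0.3,-0.006,-0.146],[0,-0.85,0]],[0.088,[-0.355,-0.007,-0.173],[0,-1.0,0]],[0.088,[-0.4,-0.008,-0.195],[0,-1.14,0]]]' 30
cat > st.py <<'E'
from h import *
np.set_printoptions(precision=4,suppress=True)
import sys
s=arm.state();R=s['eef_rot'];p=s['tcp_pos']
th=np.radians(24.3);px=np.array([np.cos(th),np.sin(th),0]);e=np.array([np.sin(th),-np.cos(th),0])
print('t',s['t'],'tcp',p,'yawz',np.degrees(np.arctan2(R[1,2],R[0,2])),'F',s['contact_force'],'w',s['width']*88.1)
print(R)
H=np.array([591.8,76.6,0]);d=p-H
print('pen coords: x',d@px,'along e',d@e,'Fx',s['contact_force']@px,'Fe',s['contact_force']@e)
if len(sys.argv)>3:
    T=np.array(list(map(float,sys.argv[1:4])));print('tool shift m',R.T@(T-p)/1000)
    if len(sys.argv)>4: 
        a=np.radians(float(sys.argv[4]));G=np.array([[-np.sin(a),0,np.cos(a)],[np.cos(a),0,np.sin(a)],[0,-1,0]])
        # keep x= y cross z
        G[:,0]=np.cross(G[:,1],G[:,2]);print('rotvec',cv2.Rodrigues(R.T@G)[0].ravel())
E
python3 st.py 646 -86 260 24.3
```

```text
t: 1.1
tcp_pos: [502.9, -227.4, 257.5]
eef_rot: [[-0.094, -0.0, 0.996], [-0.996, 0.0, -0.094], [-0.0, -1.0, -0.0]]
contact_force: [0.5, -1.0, 0.6]
width: 0.997
t 1.1 tcp [ 502.9302 -227.3678  257.4785] yawz -5.40258935884548 F [ 0.4521 -0.9687  0.6232] w 87.83306406446508
[[-0.0942 -0.0002  0.9956]
 [-0.9956  0.0004 -0.0942]
 [-0.0003 -1.     -0.0003]]
pen coords: x -206.08336892195604 along e 240.46604372636597 Fx 0.01340983993792444 Fe 1.068937227700621
tool shift m [-0.1542 -0.0025  0.1291]
rotvec [ 0.0002 -0.5184 -0.0004]
```

```bash
python3 -m pendant '[[0.088,[-0.03,0,0.025],[0,-0.11,0]],[0.088,[-0.07,-0.001,0.058],[0,-0.25,0]],[0.088,[-0.11,-0.002,0.092],[0,-0.4,0]],[0.088,[-0.14,-0.002,0.117],[0,-0.49,0]],[0.088,[-0.154,-0.0025,0.129],[0,-0.518,0]],[0.088,[-0.154,-0.0025,0.129],[0,-0.518,0]]]'
python3 - <<'E'
from h import *
crop('side','s1',260,110,110,110,5);crop('top','t1',320,150,140,90,5)
E
python3 st.py 646 -86 194 24.3
```

```text
t: 1.85
tcp_pos: [645.5, -88.7, 259.6]
eef_rot: [[0.406, -0.001, 0.914], [-0.914, 0.0, 0.406], [-0.0, -1.0, -0.001]]
contact_force: [-0.3, -0.7, -0.1]
width: 0.998
t 1.95 tcp [644.7394 -90.0978 259.901 ] yawz 23.842147007512782 F [0.4169 0.0837 0.0134] w 87.88714902228612
[[ 0.4042 -0.001   0.9147]
 [-0.9147 -0.0003  0.4042]
 [-0.0001 -1.     -0.001 ]]
pen coords: x -20.349378021937458 along e 173.71420329776757 Fx 0.41434635350659765 Fe 0.09529811285823335
tool shift m [-0.0032  0.0659  0.0029]
rotvec [ 0.001  -0.008  -0.0001]
```

View pics/s1.png

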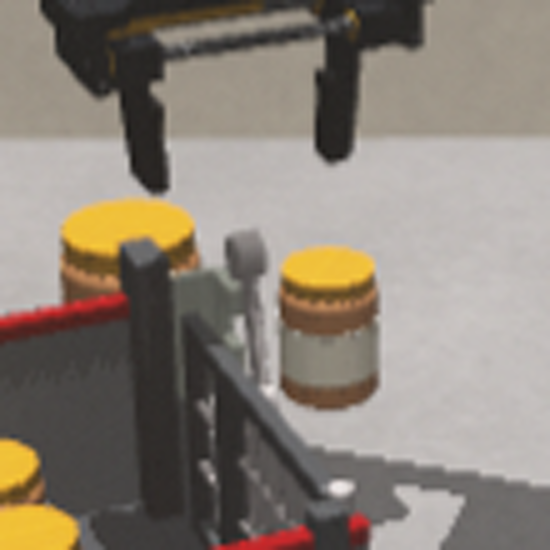

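View pics/t1.png

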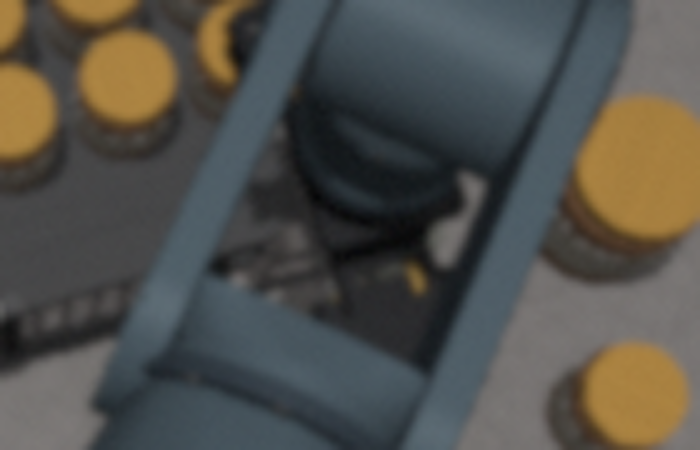

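The side crop shows the fingers at crop x≈150 and 335. The knob, at (246,253) below them, lies midway, so I'm descending.

```bash
python3 -m pendant '[[0.088,[-0.003,0.02,0.003],[0,-0.008,0]],[0.088,[-0.003,0.045,0.003],[0,-0.008,0]],[0.088,[-0.003,0.0655,0.003],[0,-0.008,0]],[0.088,[-0.003,0.0655,0.003],[0,-0.008,0]],[0.05,[-0.003,0.0655,0.003],[0,-0.008,0]],[0.04,[-0.003,0.0655,0.003],[0,-0.008,0]],[0.035,[-0.003,0.0655,0.003],[0,-0.008,0]]]' 10
python3 - <<'E'
from h import *
crop('side','s2',260,110,110,110,5)
E
python3 st.py 646 -86 194 24.3
```

```text
t: 2.82
tcp_pos: [647.5, -85.3, 195.7]
eef_rot: [[0.413, 0.002, 0.911], [-0.911, -0.0, 0.413], [0.001, -1.0, 0.001]]
contact_force: [-1.5, -0.2, -0.4]
width: 0.682
t 2.875 tcp [647.3607 -85.2244 195.4973] yawz 24.4150263620267 F [-0.2526  1.2207 -0.2019] w 56.596541299261226
[[ 0.4133  0.0012  0.9106]
 [-0.9106 -0.0004  0.4133]
 [ 0.0008 -1.      0.0009]]
pen coords: x -15.954827106714225 along e 170.35132355288275 Fx 0.2721290559336159 Fe -1.2164608721868972
tool shift m [ 0.0001  0.0015 -0.0016]
rotvec [-0.0009  0.002   0.0008]
```

View pics/s2.png

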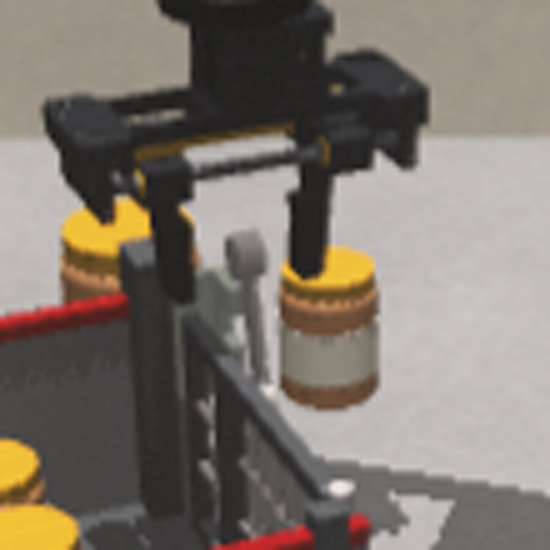

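The fingers straddle the knob: tips at crop x≈178 and 310, knob at 246. Closing now.

```bash
python3 -m pendant '[[0.03,[0,0.001,-0.001],[0,0,0]],[0.022,[0,0.001,-0.001],[0,0,0]],[0.012,[0,0.001,-0.001],[0,0,0]],[0.01,[0,0.001,-0.001],[0,0,0]],[0.01,[0,0.001,-0.001],[0,0,0]],[0.01,[0,0.001,-0.001],[0,0,0]]]' 20
python3 st.py
```

```text
t: 3.62
tcp_pos: [646.1, -85.5, 193.7]
eef_rot: [[0.413, 0.0, 0.911], [-0.911, 0.0, 0.413], [-0.0, -1.0, 0.0]]
contact_force: [0.9, 0.2, 0.4]
width: 0.179
t 3.625 tcp [646.1275 -85.5221 193.705 ] yawz 24.410781024509284 F [0.8716 0.1843 0.385 ] w 15.761589700173557
[[ 0.4133  0.      0.9106]
 [-0.9106  0.0001  0.4133]
 [-0.     -1.      0.    ]]
pen coords: x -17.201260268931247 along e 170.1151483061028 Fx 0.8702090815137812 Fe 0.19065634086501104
```

Gripped: width 15.8 mm against the 16 mm knob. I'll write a planner that gives relative tool shifts for (latch φ, gate α).

```bash
cat > plan.py <<'E'
# usage: plan.py phi0 alpha0 phi1,alpha1 phi2,alpha2 ...  -> rows relative to the commanded pose (phi0,alpha0)
import numpy as np,sys
from scipy.spatial.transform import Rotation as Ro
def T(phi,al):
    # pen frame: x in, y to hinge side, z up. hinge at origin
    up=np.array([0,0,1.]);th=.25-phi
    k=np.array([-17.2,-150-80*np.sin(th)-.3,80*np.cos(th)])   # knob in gate frame (z from pivot)
    A=np.stack([[0,-1.,0],[0,0,-1.],[1.,0,0]],1)   # tool x=-y_pen, y=down, z=+x
    R=A@Ro.from_rotvec([0,0,-phi]).as_matrix()
    t=k+8*R[:,1]
    G=Ro.from_rotvec([0,0,-al]).as_matrix()
    return G@R,G@t
if __name__=='__main__':
    R0,t0=T(float(sys.argv[1]),float(sys.argv[2]))
    for a in sys.argv[3:]:
        R,t=T(*map(float,a.split(',')))
        print(a,np.round(R0.T@(t-t0)/1000,4),np.round(Ro.from_matrix(R0.T@R).as_rotvec(),3))
E
cat > est.py <<'E'
# estimate gate/knob from state
from h import *
import sys
from scipy.spatial.transform import Rotation as Ro
s=arm.state();R=s['eef_rot'];p=s['tcp_pos'];k=p-8*R[:,1]
th=np.radians(24.4);px=np.array([np.cos(th),np.sin(th),0]);e=np.array([np.sin(th),-np.cos(th),0])
d=k-np.array([591.8,76.6,0]);x,a=d@px,d@e
F=s['contact_force']
print('t %.2f knob x %.1f along %.1f z %.1f  alpha~%.3f  yaw alpha %.3f phi(tilt) %.3f F in %.1f e %.1f z %.1f w %.1f'%(s['t'],x,a,k[2],np.arctan2(-x,a)-np.arctan2(17.4,170.1),th-np.arctan2(R[1,2],R[0,2]),np.arctan2(-R[:2,1]@e[:2],-R[2,1])*-1*-1,F@px,F@e,F[2],s['width']*88.1), 'M',np.round(s['moment'],2))
E
python3 est.py; python3 plan.py 0 0 .04,0 .08,0 .12,0 .14,0 .14,.01 .14,.02
```

```text
t 3.62 knob x -17.5 along 170.1 z 201.7  alpha~0.001  yaw alpha -0.000 phi(tilt) 0.000 F in 0.9 e 0.2 z 0.4 w 15.8 M [ 0.03 -0.15 -0.  ]
.04,0 [-0.0028 -0.0007  0.    ] [ 0.    0.   -0.04]
.08,0 [-0.0056 -0.0014  0.    ] [ 0.    0.   -0.08]
.12,0 [-0.0085 -0.0019  0.    ] [ 0.    0.   -0.12]
.14,0 [-0.0099 -0.0021  0.    ] [ 0.    0.   -0.14]
.14,.01 [-0.0101 -0.0021 -0.0016] [-0.001  0.01  -0.14 ]
.14,.02 [-0.0103 -0.0021 -0.0032] [-0.001  0.02  -0.14 ]
```

```bash
python3 -m pendant '[[0.01,[-0.0028,-0.0007,0],[0,0,-0.04]],[0.01,[-0.0056,-0.0014,0],[0,0,-0.08]],[0.01,[-0.0085,-0.0019,0],[0,0,-0.12]],[0.01,[-0.0099,-0.0021,0],[0,0,-0.14]],[0.01,[-0.0099,-0.0021,0],[0,0,-0.14]]]'
python3 est.py; python3 plan.py .14 0 .14,.01 .14,.02 .14,.03
```

```text
t: 4.25
tcp_pos: [642.1, -76.3, 196.2]
eef_rot: [[0.41, 0.059, 0.91], [-0.901, -0.128, 0.414], [0.141, -0.99, 0.0]]
contact_force: [0.8, -2.3, -0.1]
width: 0.179
t 4.25 knob x -17.4 along 158.9 z 204.1  alpha~0.007  yaw alpha -0.001 phi(tilt) -0.141 F in -0.2 e 2.4 z -0.1 w 15.8 M [-0.37 -0.18 -0.08]
.14,.01 [-0.0002 -0.     -0.0016] [-0.001  0.01   0.   ]
.14,.02 [-0.0004 -0.0001 -0.0032] [-0.003  0.02   0.   ]
.14,.03 [-0.0006 -0.0001 -0.0048] [-0.004  0.03   0.   ]
```

```bash
python3 -m pendant '[[0.01,[-0.0002,0,-0.0016],[-0.001,0.01,0]],[0.01,[-0.0004,0,-0.0032],[-0.003,0.02,0]],[0.01,[-0.0004,0,-0.0032],[-0.003,0.02,0]],[0.01,[-0.0004,0,-0.0032],[-0.003,0.02,0]]]'
python3 est.py; python3 plan.py .14 .02 .17,.02 .19,0.02 .21,0.02
```

```text
t: 4.75
tcp_pos: [640.4, -77.3, 196.1]
eef_rot: [[0.39, 0.058, 0.919], [-0.91, -0.127, 0.395], [0.14, -0.99, 0.003]]
contact_force: [6.9, 1.0, -0.8]
width: 0.183
t 4.75 knob x -19.3 along 159.1 z 204.1  alpha~0.019  yaw alpha 0.020 phi(tilt) -0.141 F in 6.7 e 1.9 z -0.8 w 16.1 M [ 0.1  -1.07  0.25]
.17,.02 [-0.0021 -0.0006  0.    ] [-0.   -0.   -0.03]
.19,0.02 [-0.0035 -0.0009  0.    ] [-0.    0.   -0.05]
.21,0.02 [-0.0049 -0.0012 -0.    ] [ 0.   -0.   -0.07]
```

Blocked as expected: the pull holds at 6.7 N. I'll keep this gentle pull on and lift in small steps.

```bash
python3 -m pendant '[[0.01,[-0.0014,-0.0004,0],[0,0,-0.02]],[0.01,[-0.0021,-0.0006,0],[0,0,-0.03]],[0.01,[-0.0021,-0.0006,0],[0,0,-0.03]]]' >/dev/null
python3 est.py; python3 plan.py .17 .02 .20,.02; python3 -m pendant '[[0.01,[-0.0014,-0.0003,0],[0,0,-0.02]],[0.01,[-0.0021,-0.0005,0],[0,0,-0.03]],[0.01,[-0.0021,-0.0005,0],[0,0,-0.03]]]' >/dev/null
python3 est.py; python3 plan.py .20 .02 .23,.02
```

```text
t 5.12 knob x -19.3 along 156.9 z 204.4  alpha~0.020  yaw alpha 0.020 phi(tilt) -0.171 F in 6.9 e 3.9 z -1.5 w 15.9 M [ 0.01 -1.2   0.27]
.20,.02 [-0.0021 -0.0006 -0.    ] [ 0.    0.   -0.03]
t 5.50 knob x -19.2 along 154.5 z 204.6  alpha~0.022  yaw alpha 0.020 phi(tilt) -0.201 F in 6.4 e 3.9 z -1.9 w 15.8 M [ 0.   -1.07  0.31]
.23,.02 [-0.0021 -0.0006 -0.    ] [-0.   -0.   -0.03]
```

```bash
python3 -m pendant '[[0.01,[-0.0014,-0.0003,0],[0,0,-0.02]],[0.01,[-0.0021,-0.0005,0],[0,0,-0.03]],[0.01,[-0.0021,-0.0005,0],[0,0,-0.03]]]' >/dev/null
python3 est.py; python3 plan.py .23 .02 .26,.02
```

```text
t 5.88 knob x -19.4 along 151.9 z 204.7  alpha~0.025  yaw alpha 0.020 phi(tilt) -0.231 F in 4.7 e 2.5 z 1.2 w 15.9 M [ 0.08 -0.78  0.21]
.26,.02 [-0.0021 -0.0006  0.    ] [ 0.    0.   -0.03]
```

```bash
python3 -m pendant '[[0.01,[-0.0011,-0.0003,0],[0,0,-0.015]],[0.01,[-0.0011,-0.0003,0],[0,0,-0.015]]]' >/dev/null
python3 est.py; python3 plan.py .245 .02 .26,.02
```

```text
t 6.12 knob x -20.2 along 150.6 z 204.8  alpha~0.031  yaw alpha 0.020 phi(tilt) -0.246 F in 0.7 e 1.7 z 3.5 w 15.7 M [-0.27 -0.4   0.06]
.26,.02 [-0.001  -0.0003  0.    ] [-0.    -0.    -0.015]
```

The force dropped to 0.7 N and the gate moved 0.8 mm, so it came free at about φ≈0.24. I'll lift to mid-gap (0.27) and ease it open.

```bash
python3 plan.py .245 .02 .27,.02 .27,.04 .27,.07 .27,.1
```

```text
.27,.02 [-0.0017 -0.0005  0.    ] [-0.    -0.    -0.025]
.27,.04 [-0.0021 -0.0006 -0.003 ] [-0.005  0.019 -0.025]
.27,.07 [-0.0028 -0.0007 -0.0075] [-0.013  0.048 -0.025]
.27,.1 [-0.0035 -0.0009 -0.012 ] [-0.02   0.077 -0.025]
```

```bash
python3 -m pendant '[[0.01,[-0.0017,-0.0005,0],[0,0,-0.025]],[0.01,[-0.0021,-0.0006,-0.003],[-0.005,0.019,-0.025]],[0.01,[-0.0028,-0.0007,-0.0075],[-0.013,0.048,-0.025]],[0.01,[-0.0035,-0.0009,-0.012],[-0.02,0.077,-0.025]],[0.01,[-0.0035,-0.0009,-0.012],[-0.02,0.077,-0.025]]]' >/dev/null
python3 est.py; python3 plan.py .27 .1 .27,.14 .27,.19 .27,.24 .27,.29 .27,.34 .27,.39 .27,.44
```

```text
t 6.75 knob x -32.6 along 146.4 z 204.8  alpha~0.117  yaw alpha 0.101 phi(tilt) -0.270 F in 0.2 e 1.4 z 6.8 w 15.7 M [-0.36 -0.06 -0.13]
.27,.14 [-0.0008 -0.0002 -0.006 ] [-0.011  0.039  0.   ]
.27,.19 [-0.0021 -0.0006 -0.0135] [-0.024  0.087  0.   ]
.27,.24 [-0.0037 -0.001  -0.0209] [-0.037  0.135  0.   ]
.27,.29 [-0.0057 -0.0016 -0.0282] [-0.051  0.183  0.   ]
.27,.34 [-0.0081 -0.0022 -0.0354] [-0.064  0.231 -0.   ]
.27,.39 [-0.0108 -0.003  -0.0424] [-0.077  0.279 -0.   ]
.27,.44 [-0.0138 -0.0038 -0.0493] [-0.091  0.328  0.   ]
```

The gate is moving freely (α≈0.1, low force). Swinging on at about 0.4 rad/s and trimming 1 mm upward to take off the vertical load.

```bash
python3 -m pendant '[[0.01,[-0.0008,-0.0006,-0.006],[-0.011,0.039,0]],[0.01,[-0.0021,-0.0014,-0.0135],[-0.024,0.087,0]],[0.01,[-0.0037,-0.002,-0.0209],[-0.037,0.135,0]],[0.01,[-0.0057,-0.0026,-0.0282],[-0.051,0.183,0]],[0.01,[-0.0081,-0.0032,-0.0354],[-0.064,0.231,0]],[0.01,[-0.0108,-0.004,-0.0424],[-0.077,0.279,0]],[0.01,[-0.0138,-0.0048,-0.0493],[-0.091,0.328,0]]]' >/dev/null
python3 est.py; python3 plan.py .27 .44 .27,.49 .27,.54 .27,.59 .27,.64 .27,.69 .27,.74 .27,.79 .27,.84
```

```text
t 7.62 knob x -79.8 along 126.7 z 204.8  alpha~0.460  yaw alpha 0.442 phi(tilt) -0.245 F in 1.4 e 0.8 z 3.4 w 15.7 M [-0.06 -0.31  0.06]
.27,.49 [-0.001  -0.0003 -0.0075] [-0.013  0.048  0.   ]
.27,.54 [-0.0024 -0.0007 -0.015 ] [-0.027  0.096  0.   ]
.27,.59 [-0.0041 -0.0011 -0.0223] [-0.04   0.145 -0.   ]
.27,.64 [-0.0062 -0.0017 -0.0296] [-0.053  0.193  0.   ]
.27,.69 [-0.0086 -0.0024 -0.0368] [-0.067  0.241  0.   ]
.27,.74 [-0.0114 -0.0032 -0.0438] [-0.08   0.289  0.   ]
.27,.79 [-0.0145 -0.004  -0.0507] [-0.093  0.337  0.   ]
.27,.84 [-0.0179 -0.005  -0.0574] [-0.107  0.386  0.   ]
```

```bash
python3 -m pendant '[[0.01,[-0.001,-0.0005,-0.0075],[-0.013,0.048,0]],[0.01,[-0.0024,-0.0011,-0.015],[-0.027,0.096,0]],[0.01,[-0.0041,-0.0016,-0.0223],[-0.04,0.145,0]],[0.01,[-0.0062,-0.0022,-0.0296],[-0.053,0.193,0]],[0.01,[-0.0086,-0.0029,-0.0368],[-0.067,0.241,0]],[0.01,[-0.0114,-0.0037,-0.0438],[-0.08,0.289,0]],[0.01,[-0.0145,-0.0045,-0.0507],[-0.093,0.337,0]],[0.01,[-0.0179,-0.0055,-0.0574],[-0.107,0.386,0]]]' >/dev/null
python3 est.py; python3 plan.py .27 .84 .27,.89 .27,.94 .27,.99 .27,1.04 .27,1.09 .27,1.14 .27,1.19 .27,1.24;  python3 plan.py .27 1.24 .24,1.29 .2,1.34 .16,1.38 .12,1.42 .08,1.45 .04,1.47 0,1.48
```

```text
t 8.62 knob x -123.4 along 85.3 z 204.8  alpha~0.864  yaw alpha 0.843 phi(tilt) -0.181 F in 0.6 e 0.7 z 1.1 w 16.0 M [ 0.08 -0.28  0.1 ]
.27,.89 [-0.001  -0.0003 -0.0075] [-0.013  0.048  0.   ]
.27,.94 [-0.0024 -0.0007 -0.015 ] [-0.027  0.096 -0.   ]
.27,.99 [-0.0041 -0.0011 -0.0223] [-0.04   0.145 -0.   ]
.27,1.04 [-0.0062 -0.0017 -0.0296] [-0.053  0.193 -0.   ]
.27,1.09 [-0.0086 -0.0024 -0.0368] [-0.067  0.241 -0.   ]
.27,1.14 [-0.0114 -0.0032 -0.0438] [-0.08   0.289 -0.   ]
.27,1.19 [-0.0145 -0.004  -0.0507] [-0.093  0.337 -0.   ]
.27,1.24 [-0.0179 -0.005  -0.0574] [-0.107  0.386 -0.   ]
.24,1.29 [ 0.0011  0.0003 -0.0076] [-0.013  0.048  0.03 ]
.2,1.34 [ 0.0024  0.0009 -0.0155] [-0.023  0.097  0.07 ]
.16,1.38 [ 0.0037  0.0015 -0.022 ] [-0.03   0.137  0.11 ]
.12,1.42 [ 0.0047  0.0022 -0.0287] [-0.035  0.177  0.15 ]
.08,1.45 [ 0.0058  0.0031 -0.0339] [-0.037  0.207  0.189]
.04,1.47 [ 0.0073  0.0041 -0.0377] [-0.036  0.228  0.229]
0,1.48 [ 0.0092  0.0054 -0.0399] [-0.032  0.239  0.269]
```

```bash
python3 -m pendant '[[0.01,[-0.001,-0.0003,-0.0075],[-0.013,0.048,0]],[0.01,[-0.0024,-0.0007,-0.015],[-0.027,0.096,0]],[0.01,[-0.0041,-0.0011,-0.0223],[-0.04,0.145,0]],[0.01,[-0.0062,-0.0017,-0.0296],[-0.053,0.193,0]],[0.01,[-0.0086,-0.0024,-0.0368],[-0.067,0.241,0]],[0.01,[-0.0114,-0.0032,-0.0438],[-0.08,0.289,0]],[0.01,[-0.0145,-0.004,-0.0507],[-0.093,0.337,0]],[0.01,[-0.0179,-0.005,-0.0574],[-0.107,0.386,0]]]' >/dev/null
python3 est.py
```

```text
t 9.62 knob x -147.5 along 30.7 z 204.8  alpha~1.264  yaw alpha 1.243 phi(tilt) -0.088 F in -0.1 e -0.2 z 0.7 w 15.8 M [ 0.14 -0.23  0.18]
```

```bash
python3 -m pendant '[[0.01,[0.0011,0.0003,-0.0076],[-0.013,0.048,0.03]],[0.01,[0.0024,0.0009,-0.0155],[-0.023,0.097,0.07]],[0.01,[0.0037,0.0015,-0.022],[-0.03,0.137,0.11]],[0.01,[0.0047,0.0022,-0.0287],[-0.035,0.177,0.15]],[0.01,[0.0058,0.0031,-0.0339],[-0.037,0.207,0.189]],[0.01,[0.0073,0.0041,-0.0377],[-0.036,0.228,0.229]],[0.01,[0.0092,0.0054,-0.0399],[-0.032,0.239,0.269]],[0.01,[0.0092,0.0054,-0.0399],[-0.032,0.239,0.269]]]' 
python3 est.py
python3 - <<'E'
from h import *
crop('side','s3',260,100,160,120,5)
E
```

```text
t: 10.62
tcp_pos: [434.7, 8.6, 194.0]
eef_rot: [[-0.871, 0.003, 0.491], [-0.491, 0.003, -0.871], [-0.004, -1.0, -0.001]]
contact_force: [9.9, 5.8, -24.4]
width: 0.177
t 10.62 knob x -171.2 along -2.9 z 202.0  alpha~1.486  yaw alpha 1.483 phi(tilt) 0.002 F in 11.4 e -1.2 z -24.4 w 15.6 M [ 0.82 -1.36  0.11]
```

View pics/s3.png

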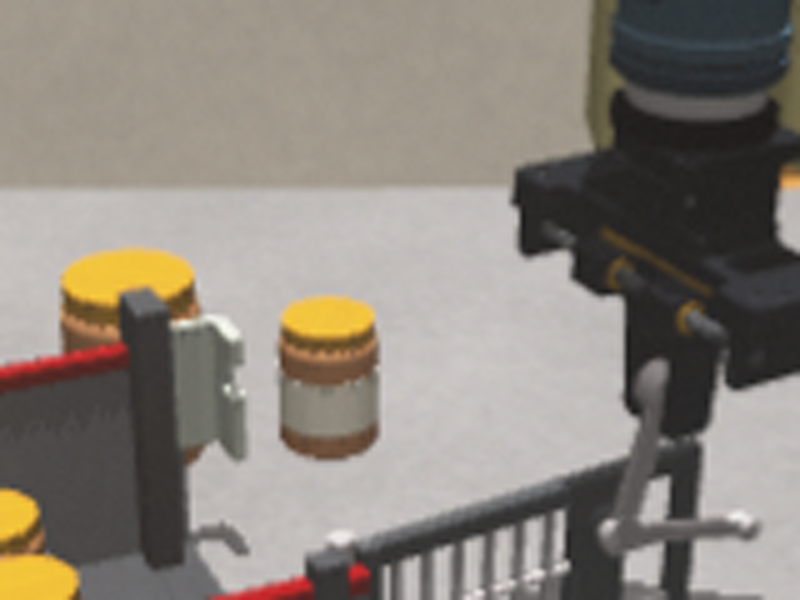

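The picture shows the gate standing out towards the right, with the bar down from about (612,537) to (745,525) and the lever leaning back. The pads still hold the knob at (653,378), with residual force from the trim. I'll relieve that and then release.

```bash
python3 -m pendant '[[0.01,[-0.0008,0.001,0],[0,0,0]],[0.01,[-0.0015,0.002,0],[0,0,0]],[0.01,[-0.0015,0.002,0],[0,0,0]]]' >/dev/null
python3 est.py
```

```text
t 11.05 knob x -169.8 along -1.8 z 202.2  alpha~1.479  yaw alpha 1.481 phi(tilt) -0.001 F in -4.2 e -1.8 z 1.1 w 15.7 M [-0.08  0.94  0.26]
```

```bash
python3 -m pendant '[[0.02,[0,0,0],[0,0,0]],[0.03,[0,0,0],[0,0,0]],[0.045,[0,0,0],[0,0,0]],[0.06,[0,0,0],[0,0,0]],[0.06,[0,0,0],[0,0,0]]]' >/dev/null
python3 est.py
python3 - <<'E'
from h import *
crop('side','s4',260,100,160,120,5)
E
```

```text
t 11.68 knob x -169.6 along -2.1 z 201.1  alpha~1.481  yaw alpha 1.482 phi(tilt) -0.000 F in -1.3 e -0.4 z 0.0 w 57.7 M [ 0.02  0.01 -0.01]
```

View pics/s4.png

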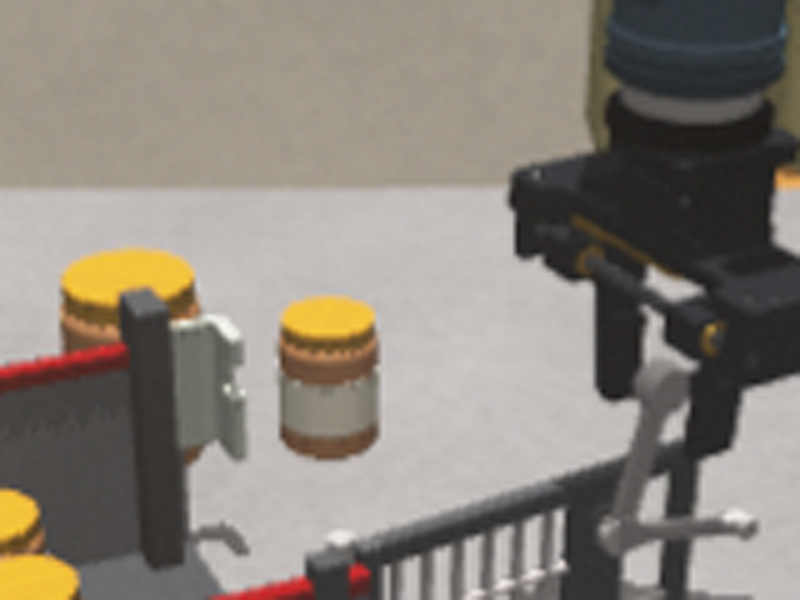

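The knob at (665,385) is free between the open fingers and the bar is unchanged. Retracting straight up, then away.

```bash
python3 -m pendant '[[0.06,[0,-0.015,0],[0,0,0]],[0.06,[0,-0.04,0],[0,0,0]],[0.06,[0,-0.07,0],[0,0,0]],[0.06,[0,-0.1,0],[0,0,0]],[0.06,[0.03,-0.13,0.02],[0,0,0]],[0.06,[0.05,-0.15,0.05],[0,0,0]],[0.06,[0.06,-0.16,0.09],[0,0,0]],[0.06,[0.06,-0.16,0.12],[0,0,0]]]'
python3 -m pendant '[[0.06,[0,0,0.04],[0,0,0]],[0.06,[0,0,0.08],[0,0,0]],[0.06,[0,0,0.12],[0,0,0]],[0.06,[0,0,0.12],[0,0,0]]]'
python3 - <<'E'
from h import *
for n in('side','top'): cv2.imwrite(f'pics/{n}5.png',arm.snapshot(n)[:,:,::-1])
E
```

```text
t: 12.72
tcp_pos: [443.8, -127.4, 355.8]
eef_rot: [[-0.871, 0.003, 0.492], [-0.492, -0.002, -0.871], [-0.002, -1.0, 0.004]]
contact_force: [1.0, 0.3, -0.6]
width: 0.676
t: 13.22
tcp_pos: [502.8, -231.9, 353.3]
eef_rot: [[-0.871, -0.0, 0.491], [-0.491, -0.0, -0.871], [0.0, -1.0, -0.0]]
contact_force: [-0.8, 0.1, -0.2]
width: 0.679
```

View pics/side5.png

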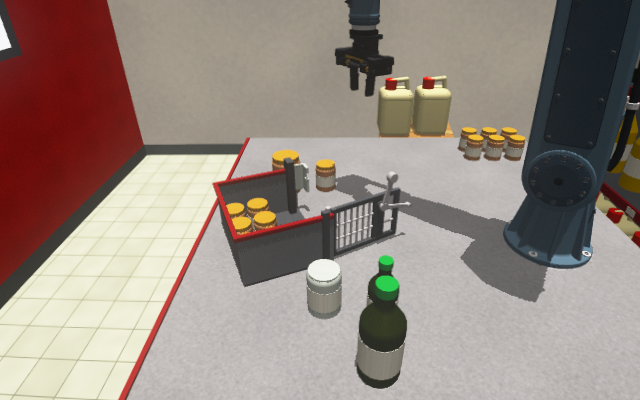

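View pics/top5.png

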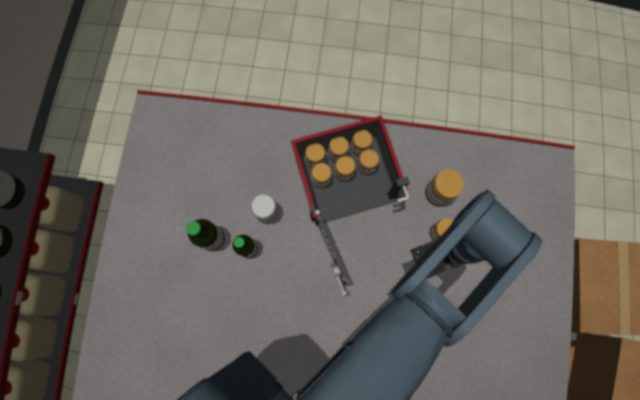

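The gate stands out in both views, from the hinge (317,215) to the free edge (345,292) in the top view. The neighbours are at their starting pixels. One measured check, then I hand in.

Run:
```python
from h import *
d=cv2.absdiff(cv2.imread('pics/side0.png'),cv2.imread('pics/side5.png')).max(2)
for n,(x0,y0,x1,y1) in dict(jar=(314,157,338,192),can=(305,260,344,316),bottle=(366,255,400,280)).items(): print(n,(d[y0:y1,x0:x1]>40).mean())
K=tri((391,177.5),(336.5,270));print(K);v=K[0][:2]-[591.8,76.6];print(np.linalg.norm(v), np.degrees(np.arctan2(v[1],v[0])))
arm.sign_off()
```

```text
jar 0.041666666666666664
can 0.0
bottle 0.0
(array([438.48008084,   5.54926873, 201.13099882]), np.float64(2.405841747849929))
168.9828512790293 -155.13629203946564
the job is handed in; nothing more can be done
```

The gate is open and the job is handed in, with about 13 s of the 51 s used.

- **Latch:** I gripped the knob and tilted the lever while pulling outward with about 6–7 N. The bar came free at a latch angle of about 0.24, when the pull dropped to 0.7 N. I then lifted it to mid-gap.
- **Gate:** I swung it at about 0.4 rad/s to roughly 1.48 rad (85°). I lowered the bar while still holding the knob, then let go.
- **Last checks:** The knob is at (438, 6, 201) mm, at its rest height. From the change in its bearing the gate stands at about 1.46 rad. In the side picture the can and bottle show no change. The jar's area differs in 4% of its pixels, probably from the arm's shadow; I did not measure it further.
- **Disagreed:** Just before release the grip carried about 24 N vertical and 11 N sideways load, because I had over-corrected the height. I relieved that before opening the fingers, and the gate did not move in the check picture.

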